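# Book in a printed housing and hold it home in the two-stop indicator gauge

## Robot

A 6-joint arm with a two-finger parallel gripper is mounted at the origin on the work surface. World frame = base frame: x ahead of the robot, y to its left, z up, the work surface at z = 0. Lengths are in m, angles in rad, forces in N, time in s.
With the tool pointing down it reaches from about 0.225 to 0.875 m from the base axis. Payload 3.4 kg.
Tool frame: the origin (TCP) lies between the finger pads; the fingertips stand 22 mm ahead of it and the grasp point (between the pads) lies 3 mm ahead of it (manip.finger_overhang is the distance from the TCP to the fingertips, in m); z points along the fingers, y is the line along which they close (so a half turn about z gives the same grasp; the last joint's range is limited). The gripper opens to 85 mm and grips with 20 to 120 N. Pads are 22 mm wide; open, the fingers measure 114 mm over their backs; the gripper's body (76 mm by 85 mm) begins 54 mm behind the grasp point. The pads swing forward as they close: fully open they stand 13 mm farther back than shut.
Start: joints at [-1.439, 0.276, 1.505, -0, 1.361, -0.121], TCP at [0.144, -0.557, 0.253] pointing down, gripper open.
Joint ranges: [-2.89, 2.89], [-0.75, 2.08], [0.22, 2.7], [-1.18, 4.32], [0.11, 2.71], [-2.7, 2.7]. Speed limits (rad/s): [2.57, 2.57, 3.14, 3.14, 3.14, 3.14].

## Interface

Orientations are given as a unit quaternion [w, x, y, z].
In Python, from rig import get_state, eyes, order, manip gives the robot as it stands.
- The arm moves only by the tool drive_tool, never from a script. Its argument "rows" is a list of rows, each a list of 4 numbers: the shift along the tool's x, y, z in units of 25 mm (1.0 is 25 mm), then the turn about the tool's z in units of 6 degrees (1.0 is 6 degrees). A call has exactly 8 rows; each row is the pose to reach, as a shift and turn from the pose commanded when the call began, along the tool's axes at that moment; what a row does not reach only later rows make up. A row lasts 1/12 s, in which the tool goes at most 41.7 mm and 7.16 degrees, less where a joint would pass 70% of its speed; a pose out of reach is approached as far as the arm can. A call with a gripper value outside its range is refused whole. "grip" is the finger opening in mm, from 0 to 85.4, set as the call begins (left out, the last holds). The fingers move at their own pace and stop on an object; "newtons" is the grip in N (left out, the last holds). Time passes only in rows, so rows that repeat a pose let the fingers close, or fill a call up. It gives the time, the measured TCP pose, the force, the opening and the grip force at its end, in the units of the state.
- get_state(): the state, without advancing time (a new reading comes with each control period).
- eyes.get_image(name): name is "scene" or "top" or "wrist"; returns (picture, depth): 400x640x3 uint8, red, green, blue; 400x640 float32, m along the optical axis (not along the pixel's ray), 0 where there is no reading.
- eyes.camera_info(name): a dict with "fx", "fy", "cx", "cy" (pixels), "R" (3x3) and "t" (3): a world point X has camera coordinates R X + t. Camera axes: x right, y down, z forward; pixel columns grow to the right and rows downward; lengths in m; the calibration is good to about 2 mm. A picture is of the moment at which its call begins: read the wrist's pose just before it. camera_info takes no time and is no camera call; for the wrist camera it gives the pose at the moment of the call.
- order.sign_off(): hands the job in; it is judged then, once.
The state is a dict: "clock": time; "qpos": joint angles; "qd": joint speeds; "effort": joint torques, N m; "position": TCP position; "ee_rot": TCP orientation; "contact_force": force on the tool from outside, world axes, zero at the start; "moment": the same for the moment, N m; "width": finger opening in m; "gripper_force": force on a finger pad.
Only numpy, scipy, OpenCV 4.12 (cv2) and the standard library are available. Lean on these libraries where they do the work, as an engineer would, in place of code of your own. Each camera call takes 0.05 s, during which the arm holds its last target. There are 200 camera calls.

## Task

Pick up the hand scanner, point its window at the square code on the job card and keep it steady there for a second, then lay it back in its green rest. Then put the orange printed housing on the gauge plate and press it home into the corner for the indicator reading, one short end against the rear stop and a long side against the side rail, flat on the plate; the spindle's spring pushes it back, so the program finishes while still holding it firmly against both stops. Leave the blue housing and everything else on the bench where it is.

Things in the scene. Friction and masses are not known exactly. Their poses are not given: they have to be found in the camera images.
- orange_housing: orange 3D-printed housing to be gauged: open-topped rectangular shell, 90 (x) x 50 (y) x 46 (z, tall) mm, outer walls 3 mm, about 110 g, the same at both ends. Origin: centre of its underside, x along its length, z up. Starts on the build sheet, grip it across its 50 mm width
- blue_housing: blue housing of the same shape and size, also on the build sheet, with a gap of about 40 mm or more to the orange one; leave it alone. Origin: centre of its underside
- build_sheet: thin black printer build sheet, 220 x 220 x 3 mm, lying fixed on the bench; the housings stand on it (underside at z = 3 mm). Origin: centre of its underside
- gauge: gauge, fixed: steel plate 260 (x) x 150 (y) x 15 (z) mm with two blue stops that make a corner and a digital indicator lying behind the rear stop. Origin: centre of the plate's underside, x from the open loading end to the indicator, z up. Seat on the plate's top (z = 15 mm): rear stop face at x = +20 mm, side rail face at y = +30 mm; its -x and -y sides are open
- home (a point): where the centre of the housing's underside lies when it is home in the corner with its length along the gauge's x (gauge frame: -25, 5, 15 mm); axes as the gauge
- rear_stop: rear stop, blue: 65 mm wide (gauge y), 28 mm tall above the plate, 18 mm thick; its face looks to the gauge's -x. Origin: middle of the foot of that face. Ground smooth, like the rail and the plate (friction about 0.3). The indicator's spindle comes out through the gap in its middle
- side_rail: side rail, blue: 80 mm long (gauge x -75 to +5 mm), only 14 mm tall above the plate, 16 mm thick; its face looks to the gauge's -y. Origin: middle of the foot of that face. Fingertips at least 17 mm above the plate pass over it while they hold the housing
- spindle (a joint): how far the indicator's spindle is pushed in, m: 0 free, standing 5 mm proud of the rear stop's face, 10 mm above the plate, about 0.005 when the housing's end lies on the rear stop. A spring pushes back with 0.5 N (free) to 1.2 N (home), so a housing that is let go is pushed off the stop
- scanner: hand-held code scanner, grey bar with a black head: body 105 x 40 x 26 mm (x -60 to +45 mm), head 28 x 50 x 30 mm (x +46 to +74 mm), about 130 g. Origin: centre of the body's underside at the gripping place, x towards the window, z up. It reads straight ahead along +x. Starts lying in its rest
- scan_window (a point): middle of the scanner's dark red window, at (75, 0, 15) mm in the scanner's frame; axes as the scanner, x is the way it looks
- scanner_rest: green rest for the scanner, fixed: foot 120 x 66 x 6 mm, two saddles 16 mm long at x = -42 and +36 mm whose floors are 28 mm above the bench, with cheeks 10 mm higher and 46 mm apart; between the saddles 62 mm are free for fingers. Origin: centre of its underside. The scanner lies with its origin at (0, 0, 28) mm and its x along the rest's x
- job_card: white A6 job card in a clear stand, fixed, 110 mm wide and 140 mm tall, leaning back 25 degrees. Origin: under the middle of the card's lower edge; x level, pointing away from the viewer into the card (the printed face looks to -x and up)
- code (a point): centre of the black square code on the card, 44 x 44 mm, about 90 mm above the bench; axes as the job card. The scanner reads it from 50 to 200 mm in front, looking level and within about 25 degrees of the card's x
- scraper: spatula-like print scraper lying left of the card; a bystander. Origin: its underside
- glue_stick: upright white glue stick with a yellow cap, 30 mm wide, 95 mm tall; a bystander. Origin: its underside
- hex_driver: red-handled screwdriver lying near the robot, 170 mm; a bystander. Origin: its underside
- calipers: digital calipers lying behind the build sheet, 200 mm, 13 mm thick; a bystander. Origin: its underside
- insert_jar: small jar, 48 mm wide, 55 mm tall, at the back; a bystander. Origin: its underside
- print_bracket: green printed bracket, 70 x 40 x 50 mm, at the back; a bystander. Origin: its underside
Things that resemble listed ones, but are neither listed nor needed, are in the scene too. Of the things shaped like the scanner, the grey one is meant.

How it is judged:
On the way, in this order (a step that is already met when the one before it is completed fails the run):
1. the scanner, held in the fingers, looks at the code steadily: the code is 50 to 200 mm ahead of the window, its centre within 20 mm of the line of sight, the scanner within 0.5 rad of the card's x (x of code in the frame of scan_window between 0.05 and 0.2 m and y of code in the frame of scan_window between -0.02 and 0.02 m and z of code in the frame of scan_window between -0.02 and 0.02 m and angle between the x axis of scanner and the x axis of job_card, either way round below 0.5 rad and x of scan_window in the frame of job_card below 0 m and contact force between the fingers and scanner above 0.5 N and linear speed of scanner below 0.03 m/s), for 0.7 s.
2. the scanner lies back in its rest, let go (x of scanner in the frame of scanner_rest between -0.012 and 0.012 m and y of scanner in the frame of scanner_rest between -0.007 and 0.007 m and z of scanner in the frame of scanner_rest between 0.024 and 0.032 m and angle between the x axis of scanner and the x axis of scanner_rest, either way round below 0.15 rad and angle between scanner's own z axis and vertical below 0.1 rad and contact force between the fingers and scanner below 0.05 N and linear speed of scanner below 0.02 m/s), for 0.2 s.
At the end, for the whole second after the job is handed in: Fingers hold the orange housing within 2 mm of home (3 mm in height), flat, square to the stops within 0.04 rad, spindle in over 3.5 mm, over 2 N on the rear stop and on the side rail at once; the scanner lies in its rest (within 12 mm along, 7 mm across), let go (all of step 2 and x of orange_housing in the frame of gauge between -0.027 and -0.023 m and y of orange_housing in the frame of gauge between 0.003 and 0.007 m and z of orange_housing in the frame of gauge between 0.012 and 0.018 m and angle between the x axis of orange_housing and the x axis of gauge, either way round below 0.04 rad and angle between orange_housing's own z axis and vertical below 0.04 rad and value of joint spindle above 0.0035 m and contact force between orange_housing and rear_stop above 2 N and contact force between orange_housing and side_rail above 2 N and contact force between the fingers and orange_housing above 1 N and linear speed of orange_housing below 0.01 m/s); the arm keeps its last pose, push and grip.
It fails at once if a bystander is moved more than 20 mm (distance of any of blue_housing, scraper, glue_stick, hex_driver, calipers, insert_jar, print_bracket from where it was at the start of the episode above 0.02 m).
It also fails if it takes over 64 s, if anything falls off the work surface, if the arm or the gripper's body presses on something with over 40 N, if the wrist force passes 120 N, or if a joint passes its speed limit or range.

## Working session

There is one attempt and no reset: what is moved stays moved. The work goes in short steps, Python scripts to look and compute and a tool call to move; the robot and the scene stay as the last step left them, time stands still between calls to the robot, and variables do not carry over. Pictures are saved under pics/ and viewed, at most 10 in all, crops included, and the job is handed in when it is done.

Besides the shell and the picture viewer there is one more tool, called after ">>>" as name(argument=value, ...) on one line, values as JSON. drive_tool: Moves the arm, as the interface text tells. Its arguments: {"type":"object","properties":{"rows":{"type":"array","items":{"type":"array","items":{"type":"number"}}},"grip":{"type":"number"},"newtons":{"type":"number"}},"required":["rows"]}

```bash
mkdir -p pics; ls; python3 - <<'E'
from rig import get_state, eyes, order, manip
import cv2,numpy as np
s=get_state();print(s['clock'],s['position'],s['ee_rot'],s['width'],manip.finger_overhang)
for n in('scene','top'):
    im,d=eyes.get_image(n);cv2.imwrite(f'pics/{n}0.png',im[:,:,::-1]);np.savez(f'{n}0.npz',im=im,d=d)
    print(n,eyes.camera_info(n))
E
```

```text
pics
0.0 [ 0.14374201 -0.55624931  0.25245906] [-8.84832227e-04  9.92020394e-01  1.26074402e-01 -2.64161116e-05] 0.08557136682750492 0.022
scene {'fx': 434.5783041818385, 'fy': 434.5783041818385, 'cx': 321.59583456819615, 'cy': 196.24616236926371, 'R': array([[ 0.68306001,  0.73021034,  0.01489554],
       [ 0.59413255, -0.54367619, -0.59280916],
       [-0.42477703,  0.41377416, -0.8052052 ]]), 't': array([-0.40972976, -0.22418991,  1.87193824])}
top {'fx': 495.76976583400125, 'fy': 495.76976583400125, 'cx': 317.16774699876584, 'cy': 194.4145189883307, 'R': array([[ 0.00747331, -0.99992329,  0.00987732],
       [-0.9900438 , -0.00878719, -0.14048506],
       [ 0.14056108, -0.00872909, -0.99003353]]), 't': array([0.04276653, 0.54247903, 1.52680998])}
```

View pics/scene0.png

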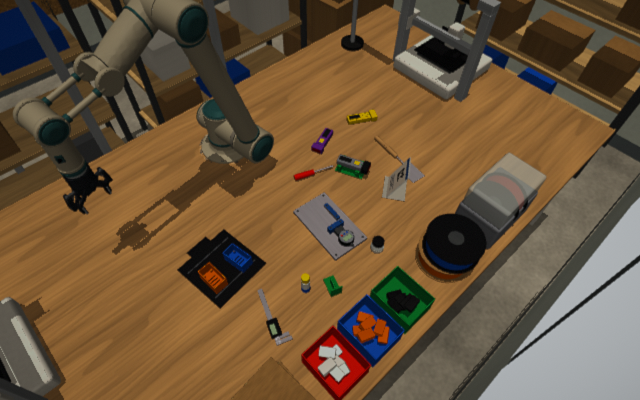

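View pics/top0.png

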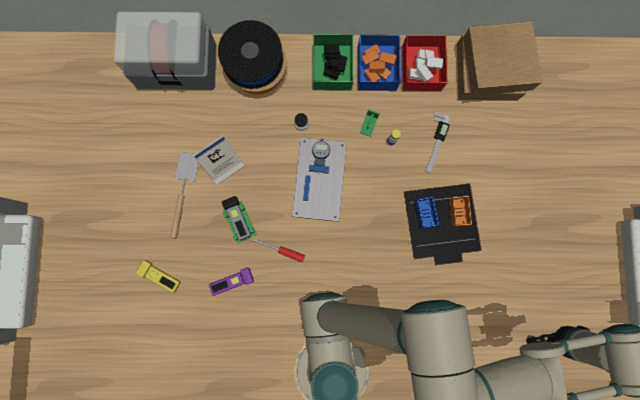

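The scene and top views show three scanner-shaped things in the top view: grey in a green rest (238,220), yellow (158,277) and purple (231,282). The grey one in the green rest fits the description. The card is at (220,158), the gauge at (320,180), the orange housing at (461,212) and the blue housing at (427,213). The orange bits in the blue bin are not housings.

```bash
cat > h.py <<'E'
import numpy as np,cv2
from rig import get_state,eyes
from scipy.spatial.transform import Rotation as Rn
def back(ci,u,v,d):
    p=np.array([(u-ci['cx'])/ci['fx'],(v-ci['cy'])/ci['fy'],1.])*d
    return ci['R'].T@(p-ci['t'])
def plane(ci,u,v,z):
    r=ci['R'].T@np.array([(u-ci['cx'])/ci['fx'],(v-ci['cy'])/ci['fy'],1.]); c=-ci['R'].T@ci['t']
    return c+r*(z-c[2])/r[2]
def proj(ci,X):
    p=ci['R']@np.asarray(X)+ci['t'];return p[0]/p[2]*ci['fx']+ci['cx'],p[1]/p[2]*ci['fy']+ci['cy']
def tri(obs):  # [(ci,u,v),...]
    A=[];b=[]
    for ci,u,v in obs:
        P=np.c_[ci['R'],ci['t']];x=(u-ci['cx'])/ci['fx'];y=(v-ci['cy'])/ci['fy']
        for r in(x*P[2]-P[0],y*P[2]-P[1]):A.append(r[:3]);b.append(-r[3])
    return np.linalg.lstsq(np.array(A),np.array(b),rcond=None)[0]
def rot(s=None):
    s=s or get_state();w,x,y,z=s['ee_rot'];return Rn.from_quat([x,y,z,w]).as_matrix()
def delta(target,yaw_axis_y=None):
    """rows units to move TCP to target; yaw_axis_y: wanted tool-y direction (world angle rad)"""
    s=get_state();R=rot(s);d=R.T@(np.array(target)-s['position'])/0.025;t=None
    if yaw_axis_y is not None:
        a=np.arctan2(R[1,1],R[0,1]);t=(-(yaw_axis_y-a)+np.pi/2)%np.pi-np.pi/2;t=np.degrees(t)/6
    return np.round(d,3),t
def shot(name,cam='wrist'):
    ci=eyes.camera_info(cam);im,d=eyes.get_image(cam);np.savez(name+'.npz',im=im,d=d,ci=np.array(ci,dtype=object))
    return im,d,ci
def load(name):
    z=np.load(name+'.npz',allow_pickle=True);return z['im'],z['d'],z['ci'].item()
E
python3 - <<'E'
from h import *
z=np.load('top0.npz');im,d=z['im'],z['d'];ci=eyes.camera_info('top')
a=cv2.resize(im[125:265,165:355],None,fx=4,fy=4,interpolation=cv2.INTER_CUBIC)
cv2.imwrite('pics/c1.png',a[:,:,::-1])
for n,u,v in[('scan',238,222),('head',231,203),('card',218,158),('orange_sheet',443,213),('or',461,211),('blue',427,212),('plate',325,195),('glue',395,135),('jar',301,121),('hexdr',290,254)]:
    print(n,d[v,u],back(ci,u,v,d[v,u]).round(3))
print(eyes.camera_info('wrist'),rot())
E
```

```text
scan 1.5309389 [0.451 0.291 0.057]
head 1.5372454 [0.51  0.314 0.059]
card 1.5431122 [0.649 0.357 0.073]
orange_sheet 1.5891491 [ 0.49  -0.357  0.01 ]
or 1.5906942 [ 0.497 -0.415  0.01 ]
blue 1.5894978 [ 0.492 -0.306  0.009]
plate 1.5904465 [0.544 0.022 0.013]
glue 1.5348017 [ 0.722 -0.192  0.096]
jar 1.5802355 [0.776 0.101 0.055]
hexdr 1.5460724 [0.355 0.13  0.03 ]
{'fx': 333.30295410364727, 'fy': 333.30295410364727, 'cx': 313.981964260834, 'cy': 199.29542091803, 'R': array([[ 0.25047171, -0.9681226 , -0.001599  ],
       [-0.91630839, -0.23759885,  0.32237511],
       [-0.31247855, -0.07928067, -0.94661065]]), 't': array([-0.57401454, -0.04356959,  0.37986749])} [[ 9.68212866e-01  2.50127550e-01 -2.32631091e-04]
 [ 2.50127598e-01 -9.68211569e-01  1.59436413e-03]
 [ 1.73558279e-04 -1.60187132e-03 -9.99998702e-01]]
```

View pics/c1.png

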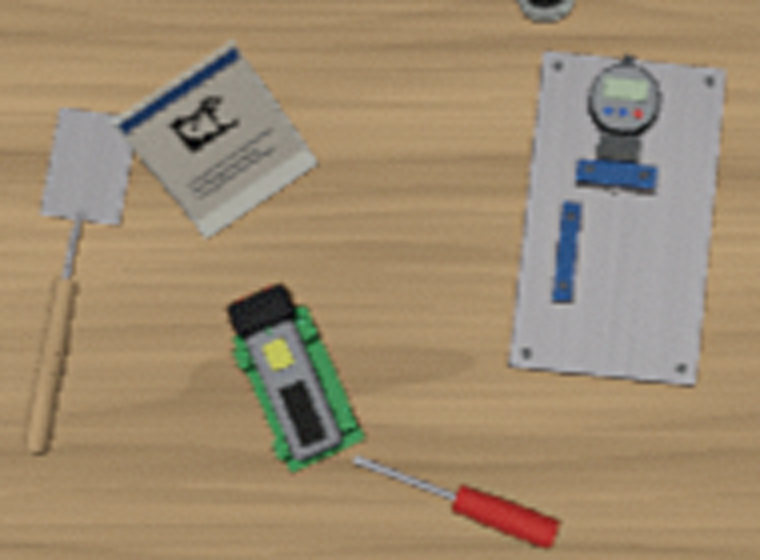

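The enlarged crop confirms the grey scanner with a black head in the green rest (crop 262,309 to 318,440) and the code on the card at crop (203,122). The gauge stops are at crop (616,177) and (567,252). I'll move so the wrist camera sees the housings on the way.

>>> drive_tool(rows=[[1.2, -0.2, 0, 0], [2.8, -0.6, 0, 0], [4.4, -1, 0, 0], [6, -1.3, 0, 0], [7.6, -1.6, 0, 0], [9.2, -2, 0, 0], [10.6, -2.3, 0, 0], [11.2, -2.4, 0, 0]], grip=85)

```text
clock: 0.77
position: [0.4036, -0.4257, 0.2529]
ee_rot: [-0.001, 0.992, 0.128, 0.001]
contact_force: [-1.0, -0.1, 0.1]
width: 0.0851
gripper_force: 0.0
```

```bash
python3 - <<'E'
from h import *
im,d,ci=shot('w1');cv2.imwrite('pics/w1.png',im[:,:,::-1]);s=get_state();print(s['clock'],s['position'])
E
```

```text
0.8167 [ 0.40473031 -0.42549088  0.2527595 ]
```

>>> drive_tool(rows=[[-0.2, -1, 0, 0], [-0.5, -2.4, 0, 0], [-0.9, -4, 0, 0], [-1.3, -5.6, 0, 0], [-1.7, -7.2, 0, 0], [-2, -8.8, 0, 0], [-2.3, -10.2, 0, 0], [-2.4, -10.8, 0, 0]])

```text
clock: 1.48
position: [0.2707, -0.178, 0.2525]
ee_rot: [-0.002, 0.992, 0.126, -0.001]
contact_force: [0.3, -0.1, -0.4]
width: 0.0851
gripper_force: 0.0
```

```bash
python3 - <<'E'
from h import *
im,d,ci=shot('w2');s=get_state();print(s['clock'],s['position'])
E
```

```text
1.5333 [ 0.27066401 -0.1772075   0.25270572]
```

>>> drive_tool(rows=[[-0.2, -1, 0, 0], [-0.5, -2.4, 0, 0], [-0.8, -4, 0, 0], [-1, -5.6, 0, 0], [-1.2, -7.2, 0, 0], [-1.3, -8.8, 0, 0], [-1.4, -10.2, 0, 0], [-1.5, -10.8, 0, 0]])

```text
clock: 2.2
position: [0.1706, 0.0709, 0.2538]
ee_rot: [0.0, 0.992, 0.126, 0.001]
contact_force: [1.6, 0.6, -0.9]
width: 0.085
gripper_force: 0.0
```

```bash
python3 - <<'E'
from h import *
im,d,ci=shot('w3');s=get_state();print(s['clock'],s['position'])
E
```

```text
2.25 [0.16768219 0.07527049 0.25345234]
```

>>> drive_tool(rows=[[0, -0.8, 0, 0], [0, -2, 0, 0], [0, -3.4, 0, 0], [0, -4.6, 0, 0], [0, -5.4, 0, 0], [0, -6, 0, 0], [0, -6, 0, 0], [0, -6, 0, 0]])

```text
clock: 2.92
position: [0.1337, 0.2153, 0.2532]
ee_rot: [0.001, 0.992, 0.127, 0.0]
contact_force: [-0.3, -0.1, -0.1]
width: 0.085
gripper_force: 0.0
```

```bash
python3 - <<'E'
from h import *
im,d,ci=shot('w4');s=get_state();print(s['clock'],s['position'])
def L(n):return load(n)[0]
m=np.vstack([np.hstack([L('w1'),L('w2')]),np.hstack([L('w3'),L('w4')])]);m=cv2.resize(m,(800,500),interpolation=cv2.INTER_AREA)
cv2.imwrite('pics/m.png',m[:,:,::-1])
E
```

```text
2.9667 [0.13363954 0.21462673 0.25310616]
```

View pics/m.png

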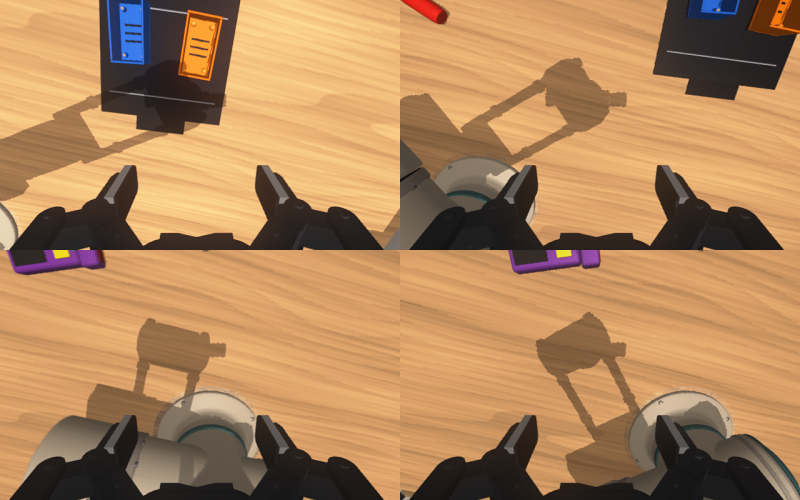

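The montage (w1 to w4) shows the orange housing at w1 about (320,72) in full-size pixels and the blue one at (205,50); the other frames sit too close to the base. Next I go forward over the scanner.

>>> drive_tool(rows=[[1, 0.1, 0, 0], [2.5, 0.3, 0, 0], [4, 0.5, 0, 0], [5.6, 0.7, 0, 0], [7.2, 0.9, 0, 0], [8.6, 1, 0, 0], [9.4, 1, 0, 0], [9.6, 1, 0, 0]])

```text
clock: 3.63
position: [0.3766, 0.2491, 0.253]
ee_rot: [0.0, 0.992, 0.123, 0.001]
contact_force: [0.0, 1.3, 0.4]
width: 0.0851
gripper_force: 0.0
```

```bash
python3 - <<'E'
from h import *
im,d,ci=shot('w5');s=get_state();print(s['clock'],s['position'])
E
```

```text
3.6833 [0.37505134 0.24914059 0.2528833 ]
```

>>> drive_tool(rows=[[0.4, -0.2, 0, 0], [1, -0.6, 0, 0], [1.8, -1, 0, 0], [2.6, -1.4, 0, 0], [3, -1.7, 0, 0], [3, -1.8, 0, 0], [3, -1.8, 0, 0], [3, -1.8, 0, 0]])

```text
clock: 4.35
position: [0.4314, 0.3125, 0.2532]
ee_rot: [0.0, 0.992, 0.126, -0.001]
contact_force: [-0.4, 0.1, 0.9]
width: 0.0848
gripper_force: 0.0
```

```bash
python3 - <<'E'
from h import *
im,d,ci=shot('w6');s=get_state();print(s['clock'],s['position'])
m=np.hstack([cv2.resize(load(n)[0][0:400,120:520],None,fx=1,fy=1) for n in('w5','w6')])
cv2.imwrite('pics/m2.png',m[:,:,::-1])
E
```

```text
4.4 [0.43147245 0.31242966 0.253335  ]
```

View pics/m2.png

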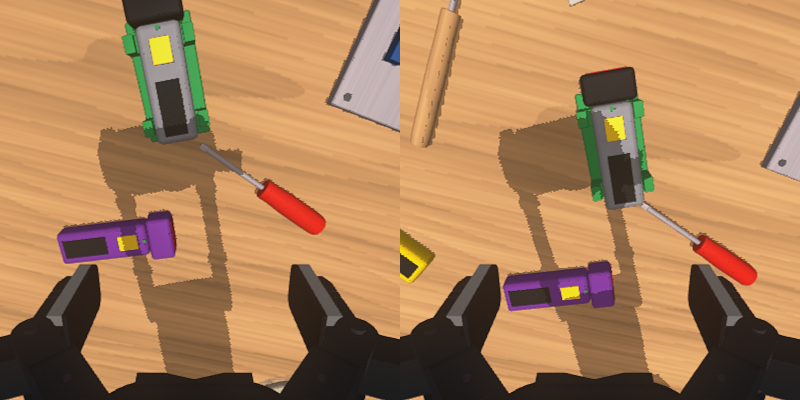

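In w5 and w6 the scanner top has its yellow patch centre at w5 (281,51) and w6 (335,129). The dark panel centre is at w5 (292,108) and w6 (342,179). The hex driver tip lies close to the rear end of the rest.

```bash
python3 - <<'E'
from h import *
i5,d5,c5=load('w5');i6,d6,c6=load('w6')
A=tri([(c5,281,51),(c6,335,129)]);B=tri([(c5,292,108),(c6,342,179)])
print('yellow',A,'panel',B,np.degrees(np.arctan2(*(A-B)[1::-1])))
def cloud(im,d,ci):
    v,u=np.mgrid[:400,:640];X=np.stack([(u-ci['cx'])/ci['fx']*d,(v-ci['cy'])/ci['fy']*d,d],-1).reshape(-1,3)
    return ((X-ci['t'])@ci['R']).reshape(400,640,3)
for im,d,ci in((i5,d5,c5),(i6,d6,c6)):
    W=cloud(im,d,ci);n=np.linalg.norm(W[...,:2]-B[:2],axis=-1)
    m=(d>0)&(n<.13)&(W[...,2]>.046)&(W[...,2]<.075)
    lab=cv2.connectedComponents(m.astype(np.uint8))[1]
    P=W[m];print(len(P),np.percentile(P[:,2],[5,50,95]))
    r=cv2.minAreaRect((P[:,:2]*1000).astype(np.float32));print(r)
    mb=m&(np.linalg.norm(W[...,:2]-B[:2],axis=-1)<.055)
    P=W[mb];print('body z',np.median(P[:,2]),cv2.minAreaRect((P[:,:2]*1000).astype(np.float32)))
# code & card by top camera
z=np.load('top0.npz');ci=eyes.camera_info('top');d=z['d']
W=cloud(z['im'],d,ci)
print('code depth',W[152:160,212:220].reshape(-1,3).mean(0))
reg=W[135:182,195:246].reshape(-1,3);reg=reg[(reg[:,2]>.03)&(reg[:,2]<.15)]
c=reg.mean(0);nrm=np.linalg.svd(reg-c)[2][2];print('n',nrm,np.degrees(np.arctan2(nrm[1],nrm[0])),np.degrees(np.arcsin(nrm[2])))
for a,b in(((207,236),(318,160)),((120,128),(237,47))):
    zz=.01 if a[0]==207 else .125
    p,q=[plane(ci,165+x/4,125+y/4,zz) for x,y in(a,b)];print('edge',p,q,np.linalg.norm(p-q),np.degrees(np.arctan2(*(q-p)[1::-1])))
print('code plane',plane(ci,165+203/4-.4,125+122/4-.4,.09))
E
```

```text
yellow [0.47707363 0.30410688 0.05353294] panel [0.43203332 0.28400886 0.05410546] 24.047523847578244
6515 [0.05085618 0.05402246 0.05778325]
((459.47369384765625, 297.76611328125), (125.69727325439453, 50.108734130859375), 23.356552124023438)
body z 0.05379153160380032 ((442.1177978515625, 289.4757385253906), (87.00543975830078, 39.990150451660156), 23.8576717376709)
6027 [0.05133072 0.05422619 0.05816109]
((464.1591491699219, 299.1294250488281), (134.70401000976562, 49.967079162597656), 24.010164260864258)
body z 0.05377494876831705 ((442.215576171875, 289.4999084472656), (86.77717590332031, 39.93302536010742), 23.99241828918457)
code depth [0.65309265 0.36168644 0.08927737]
n [ 0.73761393  0.52861059 -0.42011492] 35.627254260203756 -24.841842857304737
edge [0.5770677 0.3702299 0.01     ] [0.64015425 0.28284009 0.01      ] 0.10778168253959532 -54.17454664092744
edge [0.64003734 0.41583233 0.125     ] [0.70337759 0.33023503 0.125     ] 0.10648420123351297 -53.499316339659856
code plane [0.65421898 0.36207524 0.09      ]
```

```bash
python3 - <<'E'
from h import *
print(delta((.456,.2955,.044),np.radians(24-90)),get_state()['position'])
E
```

```text
(array([0.791, 0.896, 8.373]), np.float64(-1.5822192523647638)) [0.43147245 0.31242966 0.253335  ]
```

>>> drive_tool(rows=[[0.3, 0.3, 0.5, -0.6], [0.6, 0.7, 1.4, -1.2], [0.79, 0.9, 2.4, -1.58], [0.79, 0.9, 3.4, -1.58], [0.79, 0.9, 4.4, -1.58], [0.79, 0.9, 5.2, -1.58], [0.79, 0.9, 5.6, -1.58], [0.79, 0.9, 5.6, -1.58]], grip=85)

```text
clock: 5.07
position: [0.4555, 0.2951, 0.1114]
ee_rot: [0.001, 0.978, 0.208, -0.003]
contact_force: [-1.8, 0.9, 0.3]
width: 0.0852
gripper_force: 0.0
```

```bash
python3 - <<'E'
from h import *
im,d,ci=shot('w7');cv2.imwrite('pics/w7.png',im[:,:,::-1])
print(delta((.456,.2955,.044),np.radians(24-90)),get_state()['position'])
E
```

```text
(array([-0.026, -0.003,  2.757]), np.float64(-0.006726135367559062)) [0.45675204 0.29576454 0.11292857]
```

View pics/w7.png

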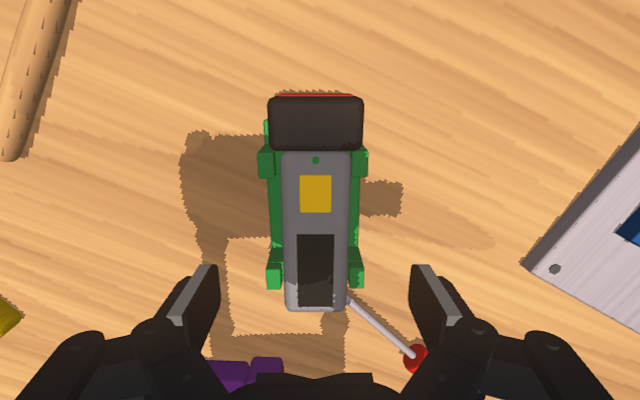

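The frame is centred on the scanner (body at 282 to 350, between the saddles), aligned with the fingers, and the driver is well behind them. Now I descend and grip.

>>> drive_tool(rows=[[0, 0, 0.5, 0], [0, 0, 1.1, 0], [0, 0, 1.7, 0], [0, 0, 2.3, 0], [0, 0, 2.65, 0], [0, 0, 2.75, 0], [0, 0, 2.75, 0], [0, 0, 2.75, 0]])

```text
clock: 5.78
position: [0.4584, 0.2967, 0.0456]
ee_rot: [-0.0, 0.978, 0.208, 0.001]
contact_force: [-0.3, -0.0, -0.5]
width: 0.0849
gripper_force: 0.0
```

>>> drive_tool(rows=[[0, 0, 0, 0], [0, 0, 0, 0], [0, 0, 0, 0], [0, 0, 0, 0], [0, 0, 0, 0], [0, 0, 0, 0], [0, 0, 0, 0], [0, 0, 0, 0]], grip=30, newtons=40)

```text
clock: 6.45
position: [0.4581, 0.2965, 0.0451]
ee_rot: [-0.0, 0.978, 0.208, 0.001]
contact_force: [-0.9, -0.7, 5.8]
width: 0.0394
gripper_force: 41.5
```

```bash
python3 - <<'E'
from h import *
s=get_state();print(s)
u=np.array([np.cos(np.radians(24)),np.sin(np.radians(24)),0])
code=np.array([.654,.362,.0895]);org=code-u*(.11+.075)-[0,0,.015]
shift=org-np.array([.458,.2963,.028]);print(shift,delta(s['position']+shift))
E
```

```text
{'clock': 6.45, 'qpos': array([ 4.47081345e-01,  4.29849296e-01,  1.85568596e+00, -1.49528427e-04,
        8.54977785e-01,  1.59966822e+00]), 'qd': array([ 5.14427836e-04,  4.86465472e-04,  1.24223999e-03, -5.21209770e-04,
        5.16936396e-05, -1.84577690e-03]), 'effort': array([-3.35624744e-02, -4.02778029e+01, -1.59573376e+01,  6.65484738e-03,
       -1.96114071e-01, -2.46221876e-03]), 'position': array([0.45805699, 0.29654198, 0.04510005]), 'ee_rot': array([-7.24022176e-05,  9.78206828e-01,  2.07632146e-01,  5.37896564e-04]), 'contact_force': array([-0.8705756 , -0.70222229,  5.77583919]), 'moment': array([-0.02536723,  0.06595707, -0.02324038]), 'gripper_force': 41.54964029788971, 'width': 0.03944375102795683}
[ 0.02699409 -0.00954628  0.0465    ] (array([ 0.834,  0.788, -1.859]), None)
```

>>> drive_tool(rows=[[0, 0, -0.3, 0], [0, 0, -0.9, 0], [0, 0, -1.5, 0], [0.2, 0.2, -1.86, 0], [0.5, 0.5, -1.86, 0], [0.75, 0.7, -1.86, 0], [0.83, 0.79, -1.86, 0], [0.83, 0.79, -1.86, 0]])

```text
clock: 7.12
position: [0.4852, 0.2861, 0.09]
ee_rot: [0.0, 0.978, 0.207, -0.001]
contact_force: [0.4, -0.2, -0.7]
width: 0.0393
gripper_force: 40.9
```

```bash
python3 - <<'E'
from h import *
im,d,ci=shot('w8');a=im
s=get_state();print(s['position'],s['width'],s['gripper_force'],s['contact_force'])
t,_,ct=shot('t8','top');b=cv2.resize(t[125:265,165:305],(400,400),interpolation=cv2.INTER_CUBIC)
cv2.imwrite('pics/m8.png',np.hstack([a[:,120:520],b])[:,:,::-1])
E
```

```text
[0.48445561 0.28618344 0.08994477] 0.039619479208422036 40.93105137348175 [ 0.3667143  -0.54941298 -0.48347741]
```

View pics/m8.png

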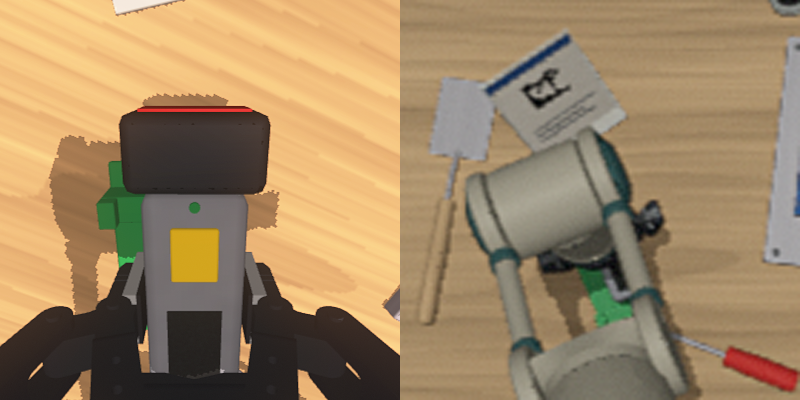

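The scanner is held square in the fingers (body at 147 to 245 in the left half, red window ahead), and the card's code is clear in the top view. I'll hold still and check the tilt.

>>> drive_tool(rows=[[0, 0, 0, 0], [0, 0, 0, 0], [0, 0, 0, 0], [0, 0, 0, 0], [0, 0, 0, 0], [0, 0, 0, 0], [0, 0, 0, 0], [0, 0, 0, 0]])

```text
clock: 7.88
position: [0.4846, 0.2867, 0.0911]
ee_rot: [0.0, 0.978, 0.208, 0.0]
contact_force: [0.8, -0.8, -1.0]
width: 0.0392
gripper_force: 40.9
```

```bash
python3 - <<'E'
from h import *
im,d,ci=shot('w9')
v,u=np.mgrid[:400,:640];X=np.stack([(u-ci['cx'])/ci['fx']*d,(v-ci['cy'])/ci['fy']*d,d],-1)
W=(X-ci['t'])@ci['R']
P=W[205:290,275:355].reshape(-1,3);P=P[np.abs(P[:,2]-np.median(P[:,2]))<.006]
c=P.mean(0);n=np.linalg.svd(P-c)[2][2];print('top z',c,n*np.sign(n[2]))
m=(d>0)&(W[...,2]>.085)&(v<330)&(v>100)&(u>235)&(u<395)&(W[...,2]<.112)
r=cv2.minAreaRect((W[m][:,:2]*1000).astype(np.float32));print(r)
H=W[112:120,255:375].reshape(-1,3);print('front',np.median(H,axis=0))
u_=np.array([np.cos(np.radians(24)),np.sin(np.radians(24)),0]);l=np.array([-u_[1],u_[0],0])
for nm,q in(('front',np.median(H,axis=0)),('c',c)):
    e=np.array([.654,.362,.0895])-q;print(nm,'fwd',e@u_,'lat',e@l,'dz',e[2])
E
```

```text
top z [0.50717156 0.2970242  0.10025445] [0.02110905 0.00555125 0.99976177]
((510.8209228515625, 299.3486022949219), (91.10828399658203, 66.767822265625), 24.500226974487305)
front [0.55072215 0.31643683 0.10155034]
front fwd 0.11288122034986513 lat -0.00038286030370846805 dz -0.0120503362700351
c fwd 0.16056248916974217 lat -0.0003621621835060327 dz -0.01075445455173335
```

>>> drive_tool(rows=[[0, 0, 0, 0], [0, 0, 0, 0], [0, 0, 0, 0], [0, 0, 0, 0], [0, 0, 0, 0], [0, 0, 0, 0], [0, 0, 0, 0], [0, 0, 0, 0]])

```text
clock: 8.6
position: [0.4846, 0.2867, 0.091]
ee_rot: [0.0, 0.978, 0.208, -0.0]
contact_force: [-0.1, -0.7, -0.3]
width: 0.0398
gripper_force: 40.9
```

```bash
python3 - <<'E'
from h import *
print(delta((.4581,.2965,.0455),np.radians(24-90)),get_state()['position'])
E
```

```text
(array([-0.811, -0.789,  1.819]), np.float64(-0.005751574157978827)) [0.48464078 0.28670932 0.09097291]
```

>>> drive_tool(rows=[[-0.2, -0.2, 0, 0], [-0.5, -0.5, 0, 0], [-0.75, -0.7, 0, 0], [-0.82, -0.79, 0.1, 0], [-0.82, -0.79, 0.4, 0], [-0.82, -0.79, 0.8, 0], [-0.82, -0.79, 1.0, 0], [-0.82, -0.79, 1.0, 0]])

```text
clock: 9.27
position: [0.457, 0.2958, 0.0641]
ee_rot: [0.001, 0.978, 0.208, -0.002]
contact_force: [0.2, -0.1, -1.1]
width: 0.0392
gripper_force: 40.9
```

>>> drive_tool(rows=[[0, 0, 0.2, 0], [0, 0, 0.4, 0], [0, 0, 0.6, 0], [0, 0, 0.75, 0], [0, 0, 0.83, 0], [0, 0, 0.83, 0], [0, 0, 0.83, 0], [0, 0, 0.83, 0]])

```text
clock: 9.93
position: [0.458, 0.2964, 0.0452]
ee_rot: [0.0, 0.978, 0.208, 0.0]
contact_force: [-0.5, -0.8, -0.9]
width: 0.0391
gripper_force: 41.0
```

>>> drive_tool(rows=[[0, 0, 0, 0], [0, 0, 0, 0], [0, 0, 0, 0], [0, 0, 0, 0], [0, 0, 0, 0], [0, 0, 0, 0], [0, 0, 0, 0], [0, 0, 0, 0]], grip=85)

```text
clock: 10.6
position: [0.4579, 0.2964, 0.0453]
ee_rot: [0.0, 0.978, 0.208, 0.0]
contact_force: [-1.0, -0.4, 0.3]
width: 0.0853
gripper_force: 0.0
```

>>> drive_tool(rows=[[0, 0, -0.4, 0], [0, 0, -1.2, 0], [0, 0, -2.4, 0], [0, 0, -3.8, 0], [0, 0, -5.2, 0], [0, 0, -6.2, 0], [0, 0, -6.5, 0], [0, 0, -6.5, 0]])

```text
clock: 11.27
position: [0.4591, 0.2971, 0.2108]
ee_rot: [-0.001, 0.978, 0.208, 0.003]
contact_force: [0.0, -0.5, -0.2]
width: 0.085
gripper_force: 0.0
```

```bash
python3 - <<'E'
from h import *
im,d,ci=shot('w10');s=get_state();print(s['clock'],s['position'],rot(s)[:,0])
v,u=np.mgrid[:400,:640];X=np.stack([(u-ci['cx'])/ci['fx']*d,(v-ci['cy'])/ci['fy']*d,d],-1)
W=(X-ci['t'])@ci['R']
B=np.array([.458,.2963])
def meas(W,d):
    m=(d>0)&(np.linalg.norm(W[...,:2]-B,axis=-1)<.12)&(W[...,2]>.046)&(W[...,2]<.075)
    print(cv2.minAreaRect((W[m][:,:2]*1000).astype(np.float32)),np.percentile(W[m][:,2],[5,50,95]))
    mb=m&(np.linalg.norm(W[...,:2]-B,axis=-1)<.045);P=W[mb];c=P.mean(0);print(np.linalg.svd(P-c,full_matrices=False)[2][2])
meas(W,d)
# gauge: from top camera, depth cloud
z=np.load('top0.npz');d=z['d'];ci=eyes.camera_info('top');X=np.stack([(u-ci['cx'])/ci['fx']*d,(v-ci['cy'])/ci['fy']*d,d],-1);W=(X-ci['t'])@ci['R']
for n,(x,y) in dict(bl=(512,365),br=(695,384),tl=(541,53),tr=(724,70)).items():print(n,plane(ci,165+x/4-.4,125+y/4-.4,.015))
E
```

```text
11.3167 [0.45798223 0.29651061 0.20856696] [0.9137947  0.40617229 0.00181978]
((464.8441162109375, 298.6830139160156), (134.11907958984375, 49.53224563598633), 25.83890724182129) [0.05140754 0.05426623 0.05812108]
[0.00268387 0.00143083 0.99999537]
bl [0.47579662 0.12466502 0.015     ]
br [ 0.46185778 -0.02101686  0.015     ]
tl [0.73085021 0.10475538 0.015     ]
tr [ 0.71814774 -0.04424344  0.015     ]
```

The scanner is back in the rest and level. Next I measure the gauge from close up.

>>> drive_tool(rows=[[-0.1, 0.8, 0, 0.4], [-0.2, 2.2, 0, 1], [-0.4, 3.8, 0, 1.8], [-0.6, 5.4, 0, 2.6], [-0.8, 7, 0, 3.4], [-0.9, 8.6, 0, 4.2], [-1, 9.8, 0, 4.8], [-1, 10.3, 0, 4.8]])

```text
clock: 11.98
position: [0.5395, 0.0471, 0.2053]
ee_rot: [0.001, 0.999, -0.045, -0.002]
contact_force: [-0.9, 0.8, 0.4]
width: 0.0852
gripper_force: 0.0
```

>>> drive_tool(rows=[[0, 0, 0, 0], [0, 0, 0, 0], [0, 0, 0, 0], [0, 0, 0, 0], [0, 0, 0, 0], [0, 0, 0, 0], [0, 0, 0, 0], [0, 0, 0, 0]])

```text
clock: 12.65
position: [0.5395, 0.0515, 0.2079]
ee_rot: [0.0, 0.999, -0.042, 0.0]
contact_force: [-0.6, -0.3, 0.7]
width: 0.0845
gripper_force: 0.0
```

```bash
python3 - <<'E'
from h import *
im,d,ci=shot('g1');s=get_state();print(s['clock'],s['position'],rot(s)[:,0]);print(proj(ci,(.6,.04,.015)))
E
```

```text
12.7 [0.53956627 0.0513843  0.20790027] [ 9.96497355e-01 -8.36240163e-02  2.12512201e-04]
(np.float64(320.61466132532377), np.float64(109.27345573375817))
```

>>> drive_tool(rows=[[0, 0.2, 0, 0], [0, 0.6, 0, 0], [0, 1.2, 0, 0], [0, 1.8, 0, 0], [0, 2.2, 0, 0], [0, 2.4, 0, 0], [0, 2.4, 0, 0], [0, 2.4, 0, 0]])

```text
clock: 13.37
position: [0.5346, -0.009, 0.2078]
ee_rot: [-0.0, 0.999, -0.043, 0.0]
contact_force: [-0.6, 0.6, 0.7]
width: 0.0851
gripper_force: 0.0
```

```bash
python3 - <<'E'
from h import *
im,d,ci=shot('g2');s=get_state();print(s['clock'],s['position'],rot(s)[:,0])
m=np.hstack([load('g1')[0][:,120:520],im[:,120:520]]);cv2.imwrite('pics/g.png',m[:,:,::-1])
E
```

```text
13.4167 [ 0.53460161 -0.00863789  0.20777795] [ 9.96406010e-01 -8.47057435e-02  1.02020003e-05]
```

View pics/g.png

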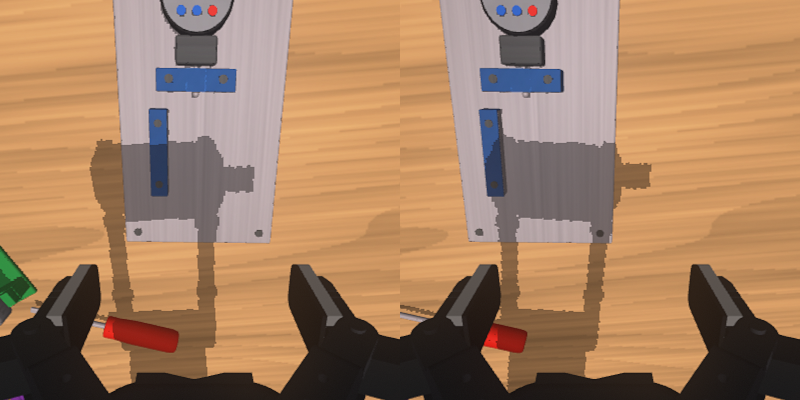

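In g1 the rail is at full-res (270 to 288, 108 to 196), the rear stop at (276 to 356, 68 to 92) and the spindle tip at (316,95). In g2 the rail is at (200 to 226, 108 to 195) and the stop at (200 to 283, 68 to 92). I'll fit the stops from the blue pixels plus depth in both views, and the housing from w1 for the start.

```bash
python3 - <<'E'
from h import *
v,u=np.mgrid[:400,:640]
def cl(d,ci):return (np.stack([(u-ci['cx'])/ci['fx']*d,(v-ci['cy'])/ci['fy']*d,d],-1)-ci['t'])@ci['R']
for n in('g1','g2'):
    im,d,ci=load(n);W=cl(d,ci);h=cv2.cvtColor(im,cv2.COLOR_RGB2HSV)
    b=(h[...,0]>95)&(h[...,0]<125)&(h[...,1]>120)&(d>0)
    for nm,r0,r1,z0 in(('rear',60,100,.036),('rail',103,205,.0245)):
        m=b&(v>r0)&(v<r1)&(W[...,2]>z0)&(u>180)&(u<400);P=W[m];c=P.mean(0)
        r=cv2.minAreaRect((P[:,:2]*1000).astype(np.float32))
        print(n,nm,'z',np.median(P[:,2]).round(4),np.round(cv2.boxPoints(r),1).tolist(),np.round(r[1],1),r[2])
    m=(W[...,2]>.010)&(W[...,2]<.020)&(d>0)&(u>220)&(u<500)&(W[...,0]<.6)&(v<245)&(h[...,1]<60);print('plate z',np.median(W[m][:,2]))
# tri: rear stop front top corners & rail corners, hand-read
_,_,a=load('g1');_,_,b=load('g2')
for nm,p,q in(('rear fl',(276,92),(202,92)),('rear fr',(356,92),(282,91)),('railtop far R',(287,108),(219,108)),('rail near R',(288,196),(223,195))):print(nm,tri([(a,*p),(b,*q)]).round(4))
im,d,ci=load('w1');W=cl(d,ci);h=cv2.cvtColor(im,cv2.COLOR_RGB2HSV)
o=(h[...,0]>5)&(h[...,0]<20)&(h[...,1]>200)&(d>0)&(u>270)&(u<370)&(v<140)&(W[...,2]>.04)
P=W[o];print('orange top',np.percentile(P[:,2],[5,50,95]),cv2.minAreaRect((P[:,:2]*1000).astype(np.float32)))
E
```

```text
g1 rear z 0.0426 [[613.9000244140625, 11.699999809265137], [631.4000244140625, 10.199999809265137], [636.7000122070312, 73.80000305175781], [619.2000122070312, 75.19999694824219]] [63.8 17.6] 85.22569274902344
g1 rail z 0.0286 [[525.4000244140625, 78.5999984741211], [603.5999755859375, 70.19999694824219], [605.2000122070312, 85.0999984741211], [527.0, 93.5999984741211]] [15.  78.6] 83.85211181640625
plate z 0.01467311912489982
g2 rear z 0.0426 [[613.9000244140625, 11.300000190734863], [630.7000122070312, 9.800000190734863], [636.2000122070312, 73.9000015258789], [619.4000244140625, 75.30000305175781]] [64.3 16.8] 85.0986328125
g2 rail z 0.0286 [[525.2999877929688, 77.69999694824219], [603.5999755859375, 70.0999984741211], [605.0999755859375, 85.30000305175781], [526.7999877929688, 92.9000015258789]] [15.3 78.7] 84.46311950683594
plate z 0.014677221083957121
rear fl [0.6185 0.0758 0.0402]
rear fr [0.6134 0.0103 0.0402]
railtop far R [0.604  0.0699 0.0197]
rail near R [0.5262 0.0765 0.0327]
orange top [0.04225278 0.04825261 0.04967801] ((492.27227783203125, -406.06085205078125), (89.53105163574219, 50.03491973876953), 4.107686519622803)
```

>>> drive_tool(rows=[[-0.1, 0.8, 0, -0.1], [-0.3, 2.2, 0, -0.4], [-0.5, 3.8, 0, -0.7], [-0.7, 5.4, 0, -1], [-0.9, 7, 0, -1.3], [-1.1, 8.6, 0, -1.5], [-1.3, 10.2, 0, -1.5], [-1.3, 11.6, 0, -1.5]])

```text
clock: 14.08
position: [0.4768, -0.2966, 0.208]
ee_rot: [0.0, 0.999, 0.036, -0.0]
contact_force: [0.1, 0.1, -0.1]
width: 0.0849
gripper_force: 0.0
```

>>> drive_tool(rows=[[0, 1, 0, 0], [0, 1.8, 0, 0], [0, 2.1, 0, 0], [0, 2.1, 0, 0], [0, 2.1, 0, 0], [0, 2.1, 0, 0], [0, 2.1, 0, 0], [0, 2.1, 0, 0]], grip=68)

```text
clock: 14.75
position: [0.4817, -0.346, 0.208]
ee_rot: [-0.0, 0.999, 0.037, 0.0]
contact_force: [0.4, 0.5, 0.5]
width: 0.0682
gripper_force: 0.0
```

```bash
python3 - <<'E'
from h import *
im,d,ci=shot('o1');s=get_state();print(s['clock'],s['position'],rot(s)[:,0],s['width'])
E
```

```text
14.8 [ 0.48172221 -0.34620856  0.20805978] [9.97261029e-01 7.39623144e-02 1.25435910e-04] 0.0681490896250992
```

>>> drive_tool(rows=[[0, 0.2, 0, 0], [0, 0.7, 0, 0], [0, 1.3, 0, 0], [0, 1.8, 0, 0], [0, 2, 0, 0], [0, 2, 0, 0], [0, 2, 0, 0], [0, 2, 0, 0]])

```text
clock: 15.47
position: [0.485, -0.397, 0.2075]
ee_rot: [-0.0, 0.999, 0.036, -0.0]
contact_force: [0.8, -0.2, -0.2]
width: 0.0681
gripper_force: 0.0
```

```bash
python3 - <<'E'
from h import *
im,d,ci=shot('o2');s=get_state();print(s['clock'],s['position'],rot(s)[:,0],s['width'])
m=np.hstack([load('o1')[0][:,120:520],im[:,120:520]]);cv2.imwrite('pics/o.png',m[:,:,::-1])
v,u=np.mgrid[:400,:640]
def cl(d,ci):return (np.stack([(u-ci['cx'])/ci['fx']*d,(v-ci['cy'])/ci['fy']*d,d],-1)-ci['t'])@ci['R']
for n in('o1','o2'):
    im,d,ci=load(n);W=cl(d,ci);h=cv2.cvtColor(im,cv2.COLOR_RGB2HSV)
    for nm,a,b in(('or',5,20),('bl',95,125)):
        m=((h[...,0]>a)&(h[...,0]<b)&(h[...,1]>170)&(d>0)&(W[...,2]>.042)&(W[...,2]<.055)&(v<300)).astype(np.uint8)
        k,l,st,_=cv2.connectedComponentsWithStats(m);m=l==1+np.argmax(st[1:,4]);P=W[m]
        r=cv2.minAreaRect((P[:,:2]*1000).astype(np.float32));print(n,nm,np.percentile(P[:,2],[5,50,95]).round(4),r,np.round(cv2.boxPoints(r)).tolist())
E
```

```text
15.5167 [ 0.48500709 -0.39684548  0.20767257] [ 9.97364256e-01  7.25566766e-02 -2.65014084e-04] 0.0681857370104337
o1 or [0.0427 0.0481 0.0495] ((491.9881896972656, -405.9019470214844), (90.60222625732422, 50.405555725097656), 4.5431952476501465) [[445.0, -384.0], [449.0, -435.0], [539.0, -427.0], [535.0, -377.0]]
o1 bl [0.0437 0.0483 0.0495] ((487.0572814941406, -299.4205017089844), (89.93364715576172, 49.39671325683594), 10.560832023620605) [[438.0, -283.0], [447.0, -332.0], [536.0, -315.0], [527.0, -267.0]]
o2 or [0.0437 0.0482 0.0495] ((492.3985290527344, -406.10113525390625), (89.68025970458984, 49.96417999267578), 4.190749645233154) [[446.0, -384.0], [450.0, -434.0], [539.0, -428.0], [535.0, -378.0]]
o2 bl [0.0433 0.0482 0.0496] ((486.7910461425781, -299.51971435546875), (90.1675796508789, 49.932701110839844), 10.950766563415527) [[438.0, -284.0], [447.0, -333.0], [536.0, -315.0], [526.0, -266.0]]
```

View pics/o.png

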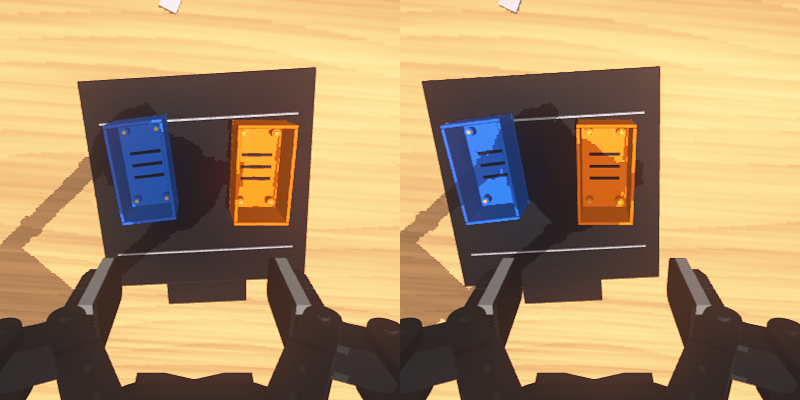

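In o2 the orange housing is at full-res (298 to 356, 120 to 224) and the blue one at (162 to 244, 115 to 224). Both views agree: centre (0.492,-0.406), yaw 4.2°, rim at 49 mm, gap to blue about 45 mm or more.

```bash
python3 - <<'E'
from h import *
print(delta((.4922,-.406,.045),np.radians(4.2-90)))
E
```

```text
(array([0.262, 0.391, 6.507]), np.float64(-0.006527131878874173))
```

>>> drive_tool(rows=[[0.1, 0.2, 0.5, 0], [0.26, 0.39, 1.4, 0], [0.26, 0.39, 2.4, 0], [0.26, 0.39, 3.4, 0], [0.26, 0.39, 4.2, 0], [0.26, 0.39, 4.6, 0], [0.26, 0.39, 4.6, 0], [0.26, 0.39, 4.6, 0]])

```text
clock: 16.18
position: [0.4925, -0.4064, 0.0925]
ee_rot: [-0.0, 0.999, 0.036, -0.0]
contact_force: [0.1, -0.4, 0.9]
width: 0.0679
gripper_force: 0.0
```

>>> drive_tool(rows=[[0, 0, 0.4, 0], [0, 0, 0.9, 0], [0, 0, 1.4, 0], [0, 0, 1.8, 0], [0, 0, 1.9, 0], [0, 0, 1.9, 0], [0, 0, 1.9, 0], [0, 0, 1.9, 0]])

```text
clock: 16.85
position: [0.4929, -0.407, 0.0462]
ee_rot: [0.001, 0.999, 0.036, 0.001]
contact_force: [0.1, -0.5, 0.3]
width: 0.0677
gripper_force: 0.0
```

>>> drive_tool(rows=[[0, 0, 0, 0], [0, 0, 0, 0], [0, 0, 0, 0], [0, 0, 0, 0], [0, 0, 0, 0], [0, 0, 0, 0], [0, 0, 0, 0], [0, 0, 0, 0]], grip=40, newtons=60)

```text
clock: 17.52
position: [0.4929, -0.4071, 0.0463]
ee_rot: [0.001, 0.999, 0.036, 0.001]
contact_force: [0.7, -0.3, 4.9]
width: 0.0487
gripper_force: 64.7
```

```bash
python3 - <<'E'
from h import *
s=get_state();print(s['clock'],s['position'],rot(s)[:,0],s['width'],s['gripper_force'],s['contact_force'],s['moment'])
E
```

```text
17.5167 [ 0.49292625 -0.40711818  0.0463376 ] [0.99736442 0.07254216 0.00135952] 0.04874165879338608 64.6621835231781 [ 0.74546372 -0.30259763  4.8592858 ] [0.08061767 0.07199533 0.00823361]
```

>>> drive_tool(rows=[[0, 0, -0.3, 0], [0, 0, -0.8, 0], [0, 0, -1.5, 0], [0, 0, -2.3, 0], [0, 0, -3.1, 0], [0, 0, -3.7, 0], [0, 0, -4, 0], [0, 0, -4, 0]])

```text
clock: 18.18
position: [0.4929, -0.407, 0.1471]
ee_rot: [0.001, 0.999, 0.036, 0.001]
contact_force: [-0.1, -0.4, -0.2]
width: 0.0489
gripper_force: 64.0
```

>>> drive_tool(rows=[[0.1, -0.4, 0, 0], [0.2, -1.2, 0, 0.1], [0.4, -2.2, 0, 0.2], [0.7, -3.4, 0, 0.3], [0.9, -4.6, 0, 0.4], [1.2, -5.8, 0, 0.5], [1.4, -7, 0, 0.6], [1.7, -8.2, 0, 0.7]])

```text
clock: 18.85
position: [0.5182, -0.1961, 0.1435]
ee_rot: [-0.001, 1.0, -0.001, -0.002]
contact_force: [0.6, 0.1, -1.0]
width: 0.0489
gripper_force: 64.0
```

```bash
python3 - <<'E'
from h import *
s=get_state();print(s['clock'],s['position'],s['width'],s['gripper_force'],s['contact_force']);print(delta((.5514,.0343,.146),np.radians(-4.88-90)))
E
```

```text
18.85 [ 0.51818291 -0.19608586  0.14349987] 0.04889240844016476 63.981016874313354 [ 0.6277982   0.09026862 -0.97090487]
(array([ 1.315, -9.218, -0.084]), np.float64(0.7999099611635035))
```

>>> drive_tool(rows=[[0.2, -1.2, 0, 0.1], [0.4, -2.6, 0, 0.2], [0.6, -4, 0, 0.4], [0.8, -5.4, 0, 0.5], [1, -6.8, 0, 0.6], [1.2, -8, 0, 0.7], [1.3, -8.9, 0, 0.8], [1.3, -9.2, 0, 0.8]])

```text
clock: 19.52
position: [0.5511, 0.0351, 0.1436]
ee_rot: [-0.001, 0.999, -0.041, -0.002]
contact_force: [0.2, 0.3, -2.1]
width: 0.0485
gripper_force: 63.9
```

>>> drive_tool(rows=[[0, 0, 0.2, 0], [0, 0, 0.6, 0], [0, 0, 1.2, 0], [0, 0, 1.8, 0], [0, 0, 2.3, 0], [0, 0, 2.5, 0], [0, 0, 2.5, 0], [0, 0, 2.5, 0]])

```text
clock: 20.18
position: [0.5522, 0.03, 0.0822]
ee_rot: [0.0, 0.999, -0.043, -0.001]
contact_force: [-0.2, -0.3, -0.9]
width: 0.0489
gripper_force: 63.9
```

```bash
python3 - <<'E'
from h import *
im,d,ci=shot('p1');cv2.imwrite('pics/p1.png',im[:,:,::-1])
s=get_state();print(s['clock'],s['position'],rot(s)[:,0],s['width'],s['gripper_force'],s['contact_force'])
v,u=np.mgrid[:400,:640];W=(np.stack([(u-ci['cx'])/ci['fx']*d,(v-ci['cy'])/ci['fy']*d,d],-1)-ci['t'])@ci['R']
h=cv2.cvtColor(im,cv2.COLOR_RGB2HSV)
m=((h[...,0]>5)&(h[...,0]<20)&(h[...,1]>170)&(d>0)).astype(np.uint8)
k,l,st,_=cv2.connectedComponentsWithStats(m);m=l==1+np.argmax(st[1:,4]);P=W[m];zt=np.percentile(P[:,2],97);P=P[P[:,2]>zt-.006]
print(zt,cv2.minAreaRect((P[:,:2]*1000).astype(np.float32)))
b=(h[...,0]>95)&(h[...,0]<125)&(h[...,1]>120)&(d>0)
for nm,z0,z1 in(('rear',.036,.05),('rail',.0245,.034)):
    q=b&(W[...,2]>z0)&(W[...,2]<z1)&(np.hypot(W[...,0]-.59,W[...,1]-.05)<.1);Q=W[q]
    if len(Q)>20:r=cv2.minAreaRect((Q[:,:2]*1000).astype(np.float32));print(nm,len(Q),r[1],r[2],cv2.boxPoints(r).round(1).tolist())
E
```

```text
20.2333 [0.55278301 0.03017861 0.08286857] [ 9.96354823e-01 -8.53049774e-02  3.56117339e-04] 0.049171636829043026 63.931556940078735 [-0.42951076 -1.20268881 -1.03386263]
0.08480657275762322 ((551.6253662109375, 29.56182289123535), (50.02531814575195, 91.20561218261719), 85.04174041748047)
rear 5001 (64.2361068725586, 17.73194694519043) 84.45632934570312 [[613.4000244140625, 11.5], [631.0, 9.800000190734863], [637.2000122070312, 73.69999694824219], [619.5999755859375, 75.4000015258789]]
rail 3014 (15.71317195892334, 78.8693618774414) 84.63851928710938 [[525.2000122070312, 77.30000305175781], [603.7000122070312, 70.0], [605.2000122070312, 85.5999984741211], [526.7000122070312, 93.0]]
```

View pics/p1.png

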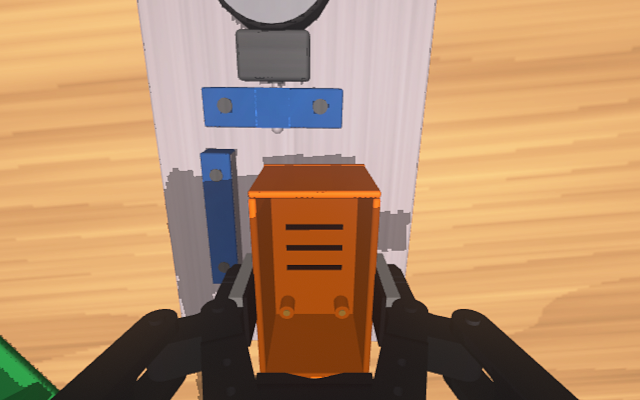

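The housing sits square in the fingers (top edge at 249 to 380, row 195), short of the rear stop (203 to 342, row 128) and to the right of the rail (inner edge at 237). I need about 19 mm in +x and 20 mm towards the rail, so I lower to the plate first.

>>> drive_tool(rows=[[0, 0, 0.15, 0], [0, 0, 0.35, 0], [0, 0, 0.55, 0], [0, 0, 0.75, 0], [0, 0, 0.86, 0], [0, 0, 0.86, 0], [0, 0, 0.86, 0], [0, 0, 0.86, 0]])

```text
clock: 20.9
position: [0.5527, 0.0311, 0.0613]
ee_rot: [0.0, 0.999, -0.042, 0.0]
contact_force: [0.0, 0.1, -1.3]
width: 0.0486
gripper_force: 63.9
```

>>> drive_tool(rows=[[0, 0, 0.02, 0], [0, 0, 0.04, 0], [0, 0, 0.06, 0], [0, 0, 0.08, 0], [0, 0, 0.1, 0], [0, 0, 0.1, 0], [0, 0, 0.1, 0], [0, 0, 0.1, 0]])

```text
clock: 21.57
position: [0.5525, 0.031, 0.0588]
ee_rot: [0.0, 0.999, -0.042, 0.0]
contact_force: [0.0, 0.1, -2.3]
width: 0.0492
gripper_force: 63.9
```

>>> drive_tool(rows=[[0, 0, 0.01, 0], [0, 0, 0.02, 0], [0, 0, 0.03, 0], [0, 0, 0.04, 0], [0, 0, 0.04, 0], [0, 0, 0.04, 0], [0, 0, 0.04, 0], [0, 0, 0.04, 0]])

```text
clock: 22.23
position: [0.5526, 0.031, 0.0584]
ee_rot: [0.0, 0.999, -0.042, 0.0]
contact_force: [-2.1, 1.3, 5.4]
width: 0.0489
gripper_force: 64.8
```

>>> drive_tool(rows=[[0.05, -0.05, 0, 0], [0.15, -0.15, 0, 0], [0.27, -0.29, 0, 0], [0.39, -0.43, 0, 0], [0.49, -0.56, 0, 0], [0.55, -0.64, 0, 0], [0.55, -0.68, 0, 0], [0.55, -0.68, 0, 0]])

```text
clock: 22.9
position: [0.5684, 0.0465, 0.0583]
ee_rot: [0.0, 0.999, -0.042, 0.001]
contact_force: [-0.4, -1.4, 5.8]
width: 0.0488
gripper_force: 64.7
```

>>> drive_tool(rows=[[0, -0.03, 0, 0], [0, -0.06, 0, 0], [0, -0.09, 0, 0], [0, -0.12, 0, 0], [0, -0.15, 0, 0], [0, -0.15, 0, 0], [0, -0.15, 0, 0], [0, -0.15, 0, 0]])

```text
clock: 23.57
position: [0.5686, 0.0485, 0.0584]
ee_rot: [0.002, 0.999, -0.042, 0.001]
contact_force: [-1.5, -7.1, 5.9]
width: 0.0487
gripper_force: 64.8
```

>>> drive_tool(rows=[[0.04, 0, 0, 0], [0.08, 0, 0, 0], [0.12, 0, 0, 0], [0.16, 0, 0, 0], [0.2, 0, 0, 0], [0.24, 0, 0, 0], [0.24, 0, 0, 0], [0.24, 0, 0, 0]])

```text
clock: 24.23
position: [0.5714, 0.0482, 0.0584]
ee_rot: [0.002, 0.999, -0.042, -0.002]
contact_force: [-7.5, -5.9, 11.1]
width: 0.0491
gripper_force: 65.6
```

```bash
python3 - <<'E'
from h import *
s=get_state();R=rot(s);print(s['position'],R[:,0],R[:,2],'force tool',(R.T@s['contact_force']).round(2),s['moment'])
E
```

```text
[0.57137637 0.04820798 0.0584018 ] [ 0.99651584 -0.08326454 -0.00481614] [-0.00511116 -0.00333042 -0.99998139] force tool [ -7.     6.52 -11.02] [-1.0082819   1.00554673 -0.10123649]
```

>>> drive_tool(rows=[[0.03, 0, -0.01, 0], [0.06, 0, -0.02, 0], [0.09, 0, -0.02, 0], [0.12, 0, -0.02, 0], [0.15, 0, -0.02, 0], [0.15, 0, -0.02, 0], [0.15, 0, -0.02, 0], [0.15, 0, -0.02, 0]])

```text
clock: 24.9
position: [0.5719, 0.0482, 0.0585]
ee_rot: [0.002, 0.999, -0.042, -0.006]
contact_force: [-13.6, -6.0, 14.8]
width: 0.0484
gripper_force: 65.9
```

```bash
cat > chk.py <<'E'
from h import *
s=get_state();R=rot(s);print(s['clock'],s['position'],R[:,0].round(4),R[:,2].round(4),'force tool',(R.T@s['contact_force']).round(2),s['moment'],s['gripper_force'])
im,d,ci=shot('q')
v,u=np.mgrid[:400,:640];W=(np.stack([(u-ci['cx'])/ci['fx']*d,(v-ci['cy'])/ci['fy']*d,d],-1)-ci['t'])@ci['R']
h=cv2.cvtColor(im,cv2.COLOR_RGB2HSV)
m=((h[...,0]>5)&(h[...,0]<20)&(h[...,1]>170)&(d>0)).astype(np.uint8)
k,l,st,_=cv2.connectedComponentsWithStats(m);m=l==1+np.argmax(st[1:,4]);P=W[m];zt=np.percentile(P[:,2],97);P=P[P[:,2]>zt-.006]
r=cv2.minAreaRect((P[:,:2]*1000).astype(np.float32));print('housing top',zt,r)
p=np.linalg.lstsq(np.c_[P[:,:2],np.ones(len(P))],P[:,2],rcond=None)[0];print('rim slope',p[:2].round(4))
b=(h[...,0]>95)&(h[...,0]<125)&(h[...,1]>120)&(d>0)
for nm,z0,z1 in(('rear',.036,.05),('rail',.0245,.034)):
    q=b&(W[...,2]>z0)&(W[...,2]<z1)&(np.hypot(W[...,0]-.59,W[...,1]-.05)<.1);Q=W[q]
    if len(Q)>20:
        t=cv2.minAreaRect((Q[:,:2]*1000).astype(np.float32));print(nm,len(Q),t[1],t[2],cv2.boxPoints(t).round(1).tolist())
a=np.radians(-4.95);ex=np.array([np.cos(a),np.sin(a)]);ey=np.array([-ex[1],ex[0]])
e=np.array(r[0])-[596.5,40.8];print('gauge xy',e@ex,e@ey)
c=cv2.boxPoints(r);print('box ahead',max((c-[596.5,40.8])@ex),'left',max((c-[596.5,40.8])@ey))
E
python3 chk.py
```

```text
24.9 [0.57191618 0.04819493 0.05854468] [ 0.9964 -0.0835 -0.0114] [-0.0117 -0.0029 -0.9999] force tool [-13.18   7.17 -14.64] [-0.94002396  1.67693546 -0.19028492] 65.94045281410217
housing top 0.061153962838493336 ((571.4031372070312, 47.42707824707031), (50.59251022338867, 90.78077697753906), 85.00419616699219)
rim slope [ 0.007  -0.0053]
rear 6908 (64.58745574951172, 62.633358001708984) 84.47871398925781 [[613.2000122070312, 11.399999618530273], [675.5999755859375, 5.400000095367432], [681.7999877929688, 69.69999694824219], [619.4000244140625, 75.69999694824219]]
rail 1119 (54.539859771728516, 128.50521850585938) 55.43730926513672 [[525.4000244140625, 83.9000015258789], [631.2000122070312, 10.899999618530273], [662.0999755859375, 55.900001525878906], [556.2999877929688, 128.8000030517578]]
gauge xy -25.575087441340838 4.4368446569225295
box ahead 19.835524010973238 left 29.769378650910088
```

>>> drive_tool(rows=[[0, -0.03, -0.01, 0], [0, -0.06, -0.02, 0], [0, -0.09, -0.02, 0], [0, -0.12, -0.02, 0], [0.02, -0.15, -0.02, 0], [0.02, -0.15, -0.02, 0], [0.02, -0.15, -0.02, 0], [0.02, -0.15, -0.02, 0]])

```text
clock: 25.62
position: [0.572, 0.0485, 0.0587]
ee_rot: [0.005, 0.999, -0.041, -0.007]
contact_force: [-13.1, -15.1, 13.3]
width: 0.0489
gripper_force: 65.7
```

```bash
python3 chk.py
```

```text
25.6167 [0.57198693 0.0485307  0.05871726] [ 0.9965 -0.0827 -0.0129] [-0.0137 -0.0086 -0.9999] force tool [-12.    16.23 -13.  ] [-2.57885122  1.89132691 -0.45554189] 65.74237525463104
housing top 0.0613348101896403 ((571.6151123046875, 47.82267761230469), (50.28472900390625, 90.60993194580078), 85.18699645996094)
rim slope [ 0.0057 -0.0093]
rear 6914 (64.61375427246094, 62.61416244506836) 84.90870666503906 [[613.4000244140625, 11.399999618530273], [675.7999877929688, 5.800000190734863], [681.5, 70.19999694824219], [619.0999755859375, 75.69999694824219]]
rail 1110 (46.105255126953125, 128.4196319580078) 55.22292709350586 [[525.5999755859375, 84.0], [631.0999755859375, 10.800000190734863], [657.4000244140625, 48.599998474121094], [551.9000244140625, 121.9000015258789]]
gauge xy -25.398037762529757 4.849259146281367
box ahead 19.966891252475385 left 30.09987851857397
```

>>> drive_tool(rows=[[0.02, 0, 0, 0], [0.04, 0, 0, 0], [0.06, 0, 0, 0], [0.08, 0, 0, 0], [0.08, 0, 0, 0], [0.08, 0, 0, 0], [0.08, 0, 0, 0], [0.08, 0, 0, 0]])

```text
clock: 26.33
position: [0.5721, 0.0485, 0.0587]
ee_rot: [0.005, 0.999, -0.041, -0.009]
contact_force: [-18.7, -15.1, 16.8]
width: 0.0493
gripper_force: 66.2
```

>>> drive_tool(rows=[[0, 0, 0, 0], [0, 0, 0, 0], [0, 0, 0, 0], [0, 0, 0, 0], [0, 0, 0, 0], [0, 0, 0, 0], [0, 0, 0, 0], [0, 0, 0, 0]])

```text
clock: 27.0
position: [0.5721, 0.0486, 0.0588]
ee_rot: [0.005, 0.999, -0.041, -0.009]
contact_force: [-18.2, -15.9, 17.4]
width: 0.0489
gripper_force: 66.2
```

```bash
python3 chk.py; python3 - <<'E'
from h import *
im,d,ci=shot('t9','top');v,u=np.mgrid[:400,:640]
W=(np.stack([(u-ci['cx'])/ci['fx']*d,(v-ci['cy'])/ci['fy']*d,d],-1)-ci['t'])@ci['R']
for nm in('top0','t9'):
    z=np.load(nm+'.npz',allow_pickle=True);dd=z['d'];W=(np.stack([(u-ci['cx'])/ci['fx']*dd,(v-ci['cy'])/ci['fy']*dd,dd],-1)-ci['t'])@ci['R']
    m=(np.linalg.norm(W[...,:2]-[.458,.2963],axis=-1)<.12)&(W[...,2]>.046)&(W[...,2]<.075)
    print(nm,m.sum(),cv2.minAreaRect((W[m][:,:2]*1000).astype(np.float32)))
E
```

```text
27.0 [0.57208162 0.04856432 0.05875054] [ 0.9964 -0.0828 -0.0167] [-0.0175 -0.0083 -0.9998] force tool [-17.15  17.49 -16.99] [-2.50930036  2.41460952 -0.58275609] 66.19150578975677
housing top 0.061375543186389214 ((571.5206909179688, 47.767234802246094), (50.460792541503906, 90.89263916015625), 85.14559173583984)
rim slope [ 0.0046 -0.0098]
rear 6920 (64.44572448730469, 62.71751403808594) 84.48069763183594 [[613.0, 11.5], [675.5, 5.5], [681.7000122070312, 69.5999984741211], [619.2000122070312, 75.69999694824219]]
rail 1125 (45.7936897277832, 128.6964111328125) 55.1920280456543 [[525.5999755859375, 84.5], [631.2000122070312, 11.0], [657.4000244140625, 48.599998474121094], [551.7000122070312, 122.0999984741211]]
gauge xy -25.487323034435448 4.785875838716904
box ahead 20.00107916702615 left 30.092062626908017
top0 567 ((464.7908630371094, 299.5764465332031), (134.51832580566406, 49.764286041259766), 21.452123641967773)
t9 564 ((466.97564697265625, 296.08074951171875), (137.38694763183594, 50.361122131347656), 27.46168327331543)
```

```bash
python3 -c "
from rig import order;print(order.sign_off())"
```

```text
the job is handed in; nothing more can be done
None
```

I handed the job in at about 27 s: the scanner held on the code and laid back level in its rest, and the orange housing pressed home at about 17 N toward each stop, by the wrist force. The hand-in returned no verdict, and I had no direct reading of the spindle or of the force on each stop.

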